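# Lay the bracket down and shut the lapped chamber leaves under a stereo microscope

### The job

The brass angle bracket stands on its short leg in the microscope's specimen chamber and sticks up in the way of the lid: tip it over onto its long leg, then shut the bare-metal rebated leaf fully home first and, after it, the blue flanged leaf fully home so that its flange laps over the rebate. The microscope head hangs low over the chamber: do not bump it, and leave everything else on the bench where it stands.

Things in the scene. Friction and masses are not known exactly. Their poses are not given: they have to be found in the camera images.
- scope: Fixed white stereo microscope. Origin: on the bench, under its specimen chamber's centre; x towards its column, y to the left seen along x, z up. Chamber: open-topped box, outside 170 (x) by 250 (y) by 80 high, walls 7, inner floor 12 above the bench. Behind it a foot 160 wide, 30 high, from x = 85 to 275; column (radius 14, 470 high) at x = 215.
- head: Fixed microscope head over the chamber; origin and axes as scope. Black lens (radius 30) 256 to 281 above the bench over the chamber's centre; white body 130 (x) by 78 (y), 280 to 380 high; eyepieces above it to 470 high, none beyond x = -65; boom, 36 wide, to the column at 350 high. Must not be bumped (10 N).
- rebated_leaf (a joint): Opening angle, rad, of the bare aluminium leaf: 0 shut (level on the chamber), 1.57 upright, 2.2 most (leaning outwards); starts 1.9 to 2.1. Hinged at the chamber's +y side, axis along x of scope. 166 long (x), 10.5 thick out to 106 from the hinge axis, then a dark tongue, 5 thick, on the underside, out to 126. Its stiff hinge (0.22 N m friction; leaf 0.3 kg) stays where left.
- flanged_leaf (a joint): Opening angle, rad, of the blue leaf: same meaning, starts, mass and friction; hinged at the chamber's -y side. 166 long, 10.5 thick out to 110 from the hinge axis, then a flange, 4 thick, level with its outer face, out to 130. Both shut, the flange lies over the tongue, flush on top; shut first, it stops the rebated leaf from going home.
- rebated_leaf_hinge (a point): Middle of the rebated leaf's hinge axis, fixed on the chamber (y = +120, 82 high), level with the shut leaf's underside; axes as scope. Each leaf has a spring catch: from 0.1 rad on it resists with some 5 N near the free edge; past about 0.03 rad it snaps in and holds the leaf at 0. Press till it is solid.
- flanged_leaf_hinge (a point): Middle of the flanged leaf's hinge axis, fixed on the chamber (y = -120, 82 high); axes as scope.
- rebated_leaf_edge (a point): Point on the rebated leaf's outer (upper) face, mid-length, 106 from the hinge axis where the rebate begins; moves with the leaf.
- flanged_leaf_edge (a point): Point on the flanged leaf's outer (upper) face, mid-length, 110 from the hinge axis where the flange begins; moves with the leaf.
- bracket_mid (a point): Middle of the long leg of the loose brass L-bracket (0.1 to 0.22 kg), 45 wide (its x); long leg 100 (its z), short leg 55 (its y, from the corner), both 8 thick. The corner's outer edge is 50 below (-z) and 4 behind (-y) this point. Starts on the chamber floor, its y towards the rebated leaf (within 0.15 rad), top 112 above the bench. Tipped towards its -y it falls over past 17 degrees.
- dish: White shallow dish, 90 across, 16 high, loose, beside the chamber on the flanged leaf's side. Origin under its centre.
- dropper: Amber dropper bottle, 32 across, 70 high, loose, beside the column's foot on the right. Origin under its centre.
- jar: Clear jar, 48 across, 55 high, loose, beside the column's foot on the left. Origin under its centre.
- slide_tray: Grey tray 100 by 130 by 25 high, loose, on the left of the bench. Origin under its centre.
- water_bottle: Green bottle 80 across, 190 high, loose, far left. Origin under its centre.
- slide_box: Wooden box 100 by 160 by 35 high, loose, on the right. Origin under its centre.
- pen: Black pen 130 long, 10 thick, loose, lying on the notebook at the near right (bench 8 below it). Origin under its centre.

How it is judged (in metres and radians):
On the way, in this order (a step that is already met when the one before it is completed fails the run):
1. the bracket lies on its long leg in the chamber while both leaves are still open (angle between bracket_mid's own y axis and vertical below 0.12 rad and z of bracket_mid in the frame of scope between 0 and 0.03 m and value of joint each of rebated_leaf, flanged_leaf above 0.5 rad), for 0.2 s.
2. the rebated leaf is shut home while the flanged leaf is still open (value of joint rebated_leaf below 0.02 rad and value of joint flanged_leaf above 0.2 rad), for 0.2 s.
At the end, for the whole second after the job is handed in: Both leaves are shut to within 0.02 rad (2 mm at the free edge), the flange over the tongue, and the bracket rests in the chamber on its long leg, short leg up within 0.12 rad (angle between bracket_mid's own y axis and vertical below 0.12 rad and z of bracket_mid in the frame of scope between 0 and 0.03 m and value of joint each of rebated_leaf, flanged_leaf below 0.02 rad); the robot touches nothing.
It fails at once if the microscope head is bumped (10 N or more) (contact force between head and anything else above 10 N).
It fails at once if another thing on the bench is moved more than 30 mm (distance of any of dish, dropper, jar, slide_tray, water_bottle, slide_box, pen from where it was at the start of the episode above 0.03 m).
It also fails if it takes over 72 s, if anything falls off the work surface, if the arm or the gripper's body presses on something with over 40 N, if the wrist force passes 120 N, or if a joint passes its speed limit or range.

### The arm

A 6-joint arm with a two-finger parallel gripper is mounted at the origin on the work surface. World frame = base frame: x ahead of the robot, y to its left, z up, the work surface at z = 0. Lengths are in mm, angles in rad, forces in N, time in s.
With the tool pointing down it reaches from about 275 to 775 mm from the base axis. Payload 14.6 kg.
Tool frame: the origin (TCP) lies at the very end of the fingers, on their centre line; the grasp point (between the pads) lies arm.hold_point_z behind it (arm.hold_point_z is the distance from the TCP to the grasp point, in mm); z points along the fingers, y is the direction in which the jaws open and shut (so a half turn about z gives the same grasp; the last joint's range is limited). The gripper opens to 85 mm and grips with 20 to 120 N. Pads are 22 mm wide; open, the fingers measure 114 mm over their backs; the gripper's body (76 mm by 85 mm) begins 54 mm behind the grasp point. The pads swing forward as they close: fully open they stand 13 mm farther back than shut.
Start: joints at [-1.296, 0.263, -0.048, 1.259, 0, 1.415], TCP at [218.756, -477.257, 231.278] pointing down, gripper open.
Joint ranges: [-2.65, 2.65], [-0.89, 1.7], [-1.18, 1.37], [-2.13, 2.11], [-1.35, 1.29], [-3.14, 3.14]. Speed limits (rad/s): [1.89, 1.89, 2.57, 2.79, 3.14, 3.14].

### API

Orientations are given as a rotation vector (axis times angle).
In Python, from workcell import arm gives the robot as it stands.
- The arm moves only by the tool carry_out, never from a script. Its argument "commands" is a list that holds one entry, the list of rows, each a list of 5 numbers: the finger opening in mm, from 0 to 85.4, then the shift along the tool's x, y, z in mm, then the turn about the tool's z in rad. A call has 1 to 10 rows; each row shifts and turns the pose as measured when the row begins, along the tool's axes as they then stand; what a row does not reach is not made up. A row lasts 1/8 s, in which the tool goes at most 62.5 mm and 10.7 degrees, less where a joint would pass 70% of its speed; a pose out of reach is approached as far as the arm can. A call with a gripper value outside its range is refused whole. The fingers move at their own pace and stop on an object; "squeeze" is the grip in N (left out, the last holds). Time passes only in rows, so rows that do not move let the fingers close. It gives the time, the measured TCP pose, the force and the opening at its end, in the units of the state.
- arm.state(): the state, without advancing time (a new reading comes with each control period).
- arm.get_image(name): name is "scene" or "side" or "wrist"; returns a dict with "frame" (480x640x3 uint8, blue, green, red), "intrinsics" (3x3 intrinsics, pixels), "R" (3x3) and "t" (3): a world point X has camera coordinates R X + t; the wrist camera has in their place "hand_eye" (4x4, takes a point from camera to tool coordinates, whose origin is the TCP and whose axes are the flange's). Camera axes: x right, y down, z forward; pixel columns grow to the right and rows downward; lengths in mm; the calibration is good to about 2 mm. A picture is of the moment at which its call begins: read the wrist's pose just before it. There is no depth.
- arm.sign_off(): hands the job in, once; it reports no verdict.
The state is a dict: "time": time; "q": joint angles; "joint_vel": joint speeds; "effort": joint torques, N m; "ee_pos": TCP position; "eef_rot": TCP orientation; "ft_force": force on the tool from outside, world axes, zero at the start; "torque": the same for the moment, N m; "opening": opening from 0.0 (shut) to 1.0 (fully open).
Only numpy, scipy, OpenCV 4.12 (cv2) and the standard library are available. Lean on these libraries where they do the work, as an engineer would, in place of code of your own. Each camera call takes 0.05 s, during which the arm holds its last target.

## Working session

There is one attempt and no reset: what is moved stays moved. The work goes in short steps, Python scripts to look and compute and a tool call to move; the robot and the scene stay as the last step left them, time stands still between calls to the robot, and variables do not carry over. Pictures are saved under pics/ and viewed, and the job is handed in when it is done.

Besides the shell and the picture viewer there is one more tool, called after "Request:" as name(argument=value, ...) on one line, values as JSON. carry_out: Moves the arm, as the interface text tells. Its arguments: {"type":"object","properties":{"commands":{"type":"array","items":{"type":"array","items":{"type":"array","items":{"type":"number"}}}},"squeeze":{"type":"number"}},"required":["commands"]}

```bash
ls; mkdir -p pics
cat > h.py <<'E'
import numpy as np,cv2
from scipy.spatial.transform import Rotation as Rn
from workcell import arm
def snap(n,f):
    im=arm.get_image(n); cv2.imwrite('pics/'+f,im['frame']); return im
E
python3 - <<'E'
from h import *
s=arm.state();print(s)
print(arm.hold_point_z)
for n in['scene','side','wrist']:
    im=snap(n,n+'0.png')
    for k in im:
        if k!='frame':print(n,k,np.round(im[k],3).tolist())
    import pickle;pickle.dump(im,open(n+'0.pkl','wb'))
E
```

```text
pics
{'time': 0.0, 'q': array([-1.29632932e+00,  2.63530309e-01, -4.89615275e-02,  1.25938182e+00,
       -5.77958725e-06,  1.41548392e+00]), 'joint_vel': array([-0.00045311,  0.00089682, -0.00061931,  0.00010237,  0.00108787,
       -0.00042001]), 'effort': array([-4.74814897e-04, -6.37610006e+01,  3.84566331e+01,  1.36535108e-02,
       -1.24057938e-04,  3.15750378e-05]), 'ee_pos': array([ 218.66314931, -476.98895654,  230.81223913]), 'eef_rot': array([-3.06828542e+00, -6.69682943e-01,  1.09785569e-04]), 'ft_force': array([-0.44337014,  0.07567331,  1.68246296]), 'torque': array([-0.0021969 ,  0.01570271, -0.04127972]), 'opening': 0.999763384276213}
18.700000000000003
scene intrinsics [[478.439, 0.0, 320.664], [0.0, 478.439, 236.511], [0.0, 0.0, 1.0]]
scene R [[0.163, 0.987, 0.01], [0.569, -0.085, -0.818], [-0.806, 0.139, -0.575]]
scene t [-74.667, -256.599, 1889.584]
side intrinsics [[529.965, 0.0, 318.353], [0.0, 529.965, 240.934], [0.0, 0.0, 1.0]]
side R [[0.967, -0.255, -0.018], [-0.19, -0.671, -0.717], [0.17, 0.697, -0.697]]
side t [-551.033, 175.038, 1186.37]
wrist intrinsics [[426.094, 0.0, 323.42], [0.0, 426.094, 242.15], [0.0, 0.0, 1.0]]
wrist hand_eye [[-0.002, -0.946, -0.323, 83.922], [1.0, -0.002, -0.0, 0.973], [-0.0, -0.323, 0.946, -142.157], [0.0, 0.0, 0.0, 1.0]]
```

View pics/scene0.png

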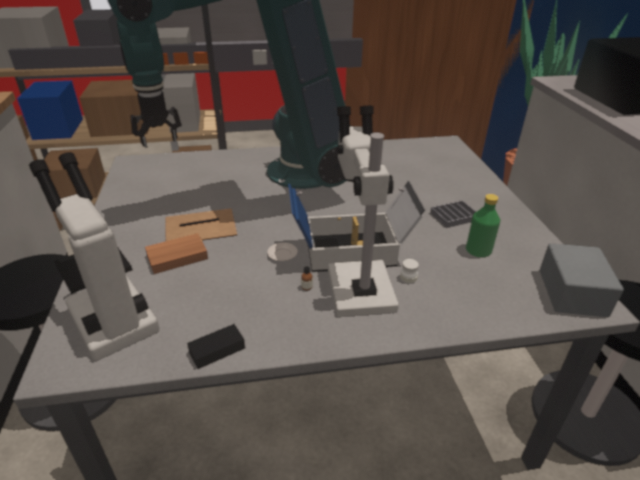

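View pics/side0.png

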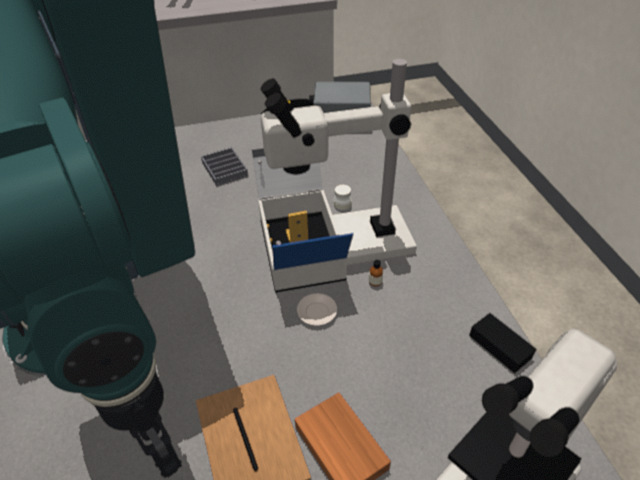

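View pics/wrist0.png

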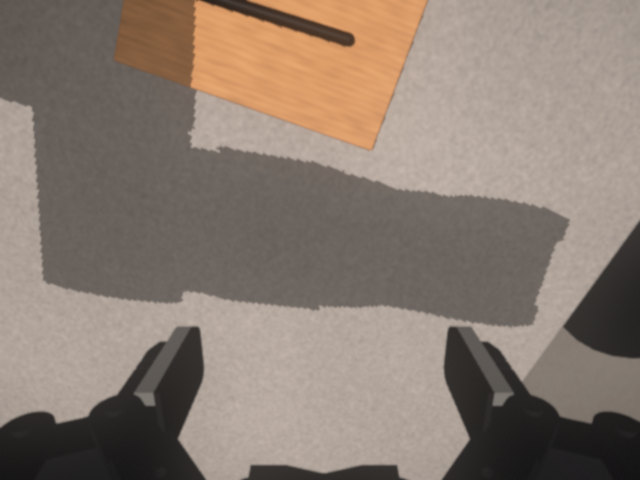

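Run:
```python
import cv2
a=cv2.imread('pics/side0.png')[140:340,220:440];cv2.imwrite('pics/side0z.png',cv2.resize(a,None,fx=3.6,fy=3,interpolation=cv2.INTER_CUBIC) if 0 else cv2.resize(a,None,fx=3,fy=3,interpolation=cv2.INTER_CUBIC))
a=cv2.imread('pics/scene0.png')[170:320,260:460];cv2.imwrite('pics/scene0z.png',cv2.resize(a,None,fx=4,fy=4,interpolation=cv2.INTER_CUBIC))
```

```text
(no output)
```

View pics/side0z.png

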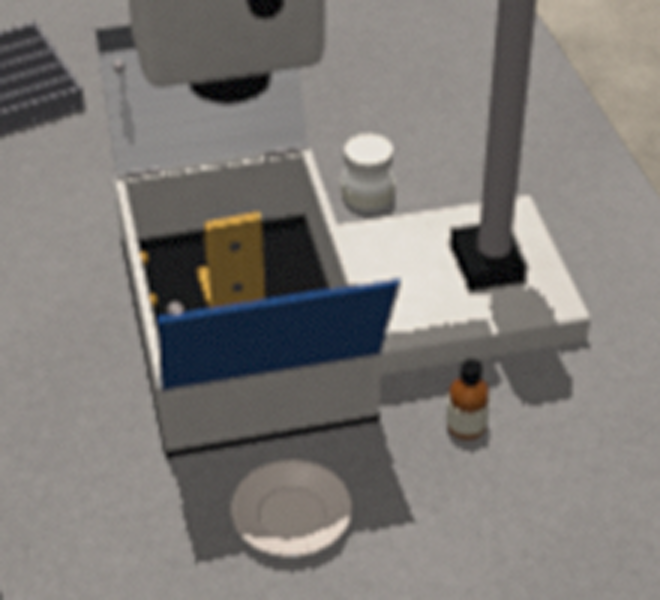

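View pics/scene0z.png

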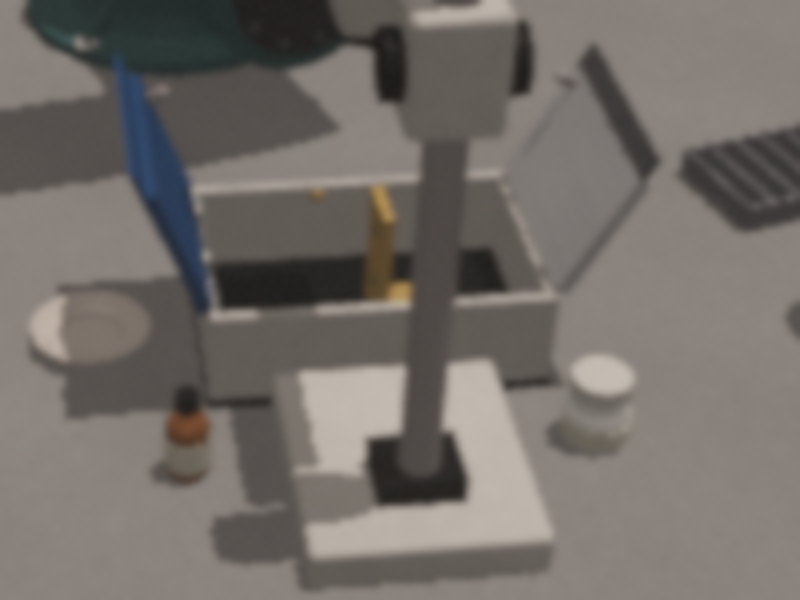

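```bash
cat >> h.py <<'E'
def ray(im,u,v):
    K,R,t=[np.array(im[k],float) for k in('intrinsics','R','t')]
    d=R.T@np.linalg.inv(K)@np.array([u,v,1.]);return -R.T@t,d
def onz(im,u,v,z):
    o,d=ray(im,u,v);return (o+d*(z-o[2])/d[2])
def two(a,ua,b,ub):
    o1,d1=ray(a,*ua);o2,d2=ray(b,*ub)
    d1/=np.linalg.norm(d1);d2/=np.linalg.norm(d2)
    s=np.linalg.lstsq(np.c_[d1,-d2],o2-o1,rcond=None)[0]
    p,q=o1+s[0]*d1,o2+s[1]*d2;return (p+q)/2,np.linalg.norm(p-q)
def proj(im,P):
    K,R,t=[np.array(im[k],float) for k in('intrinsics','R','t')]
    c=K@(R@np.array(P,float)+t);return c[:2]/c[2]
E
python3 - <<'E'
from h import *;import pickle
S=pickle.load(open('side0.pkl','rb'));C=pickle.load(open('scene0.pkl','rb'))
z=lambda u,v:(220+u/3,140+v/3)
c=lambda u,v:(260+u/4,170+v/4)
L=[(S,z(120,180),80,-85,125),(S,z(310,152),80,85,125),(S,z(168,452),0,-85,-125),(S,z(378,415),0,85,-125),(S,z(530,198),30,275,80),(S,z(585,322),30,275,-80),
(C,c(208,315),80,85,-125),(C,c(557,292),80,85,125),(C,c(210,400),0,85,-125),(C,c(555,380),0,85,125),(C,c(310,558),30,275,-80),(C,c(552,545),30,275,80),(C,c(195,185),80,-85,-125),(C,c(502,175),80,-85,125)]
P=np.array([onz(i,*p,h)[:2] for i,p,h,_,_ in L]);M=np.array([[a,b] for *_,a,b in L],float)
for sl in(slice(0,6),slice(6,14),slice(0,14)):
    p,m=P[sl],M[sl];pc,mc=p.mean(0),m.mean(0)
    H=(m-mc).T@(p-pc);th=np.arctan2(H[0,1]-H[1,0],H[0,0]+H[1,1])
    R=np.array([[np.cos(th),-np.sin(th)],[np.sin(th),np.cos(th)]])
    t=pc-R@mc;print(th,t);print(np.round(p-(m@R.T+t),1).tolist())
# bracket top edge on z=112
g=lambda u,v:(R.T@(np.array([u,v])-t))
for p in[(205,222),(263,212)]:print('br side',g(*onz(S,*z(*p),112)[:2]))
for p in[(372,190),(380,186),(395,217),(385,222)]:print('br scene',g(*onz(C,*c(*p),112)[:2]))
# leaf edges
def loc(P):return np.r_[g(*P[:2]),P[2]]
print('blue tip -x',);
for n,a,b in[('blue +x tip',(398,283),(120,60)) ]:
    pass
for n,p in[('dish',(293,505)),('dropper',(468,425))]:print(n,g(*onz(S,*z(*p),8)[:2]),onz(S,*z(*p),8))
np.savez('scope.npz',th=th,t=t)
E
```

```text
-0.06044988061163575 [544.03076344  73.517706  ]
[[3.2, -5.9], [-1.8, -3.7], [5.3, 4.7], [3.7, 7.7], [-3.8, -2.7], [-6.6, -0.1]]
-0.061002579628367505 [542.52061165  79.07420171]
[[-1.2, -1.1], [-6.5, -0.5], [-5.4, 1.0], [-5.4, 6.3], [4.6, 1.1], [6.8, -3.3], [0.7, 3.6], [6.4, -7.3]]
-0.060821148494068264 [543.16813542  76.69809169]
[[4.0, -9.1], [-1.0, -6.9], [6.2, 1.5], [4.6, 4.6], [-3.0, -5.8], [-5.7, -3.2], [-1.9, 1.3], [-7.2, 1.9], [-6.1, 3.4], [-6.0, 8.7], [4.0, 3.5], [6.2, -0.9], [0.1, 6.0], [5.8, -4.9]]
br side [-22.21017966  10.74936822]
br side [24.86892848 12.69590763]
br scene [-17.4513431    6.58442201]
br scene [-22.34051619  13.35803779]
br scene [19.60513111 17.4923621 ]
br scene [25.40142576  9.2164416 ]
blue tip -x
dish [   4.81321261 -201.05395265] [ 535.75165373 -124.27666964    8.        ]
dropper [ 153.59864725 -152.05612189] [687.24024608 -84.41316046   8.        ]
```

Run:
```python
from h import *;import pickle
S=pickle.load(open('side0.pkl','rb'));C=pickle.load(open('scene0.pkl','rb'))
p=np.array([218.7,-477,231.])
for im,n,x0,y0,f in((S,'side',20,280,3),(C,'scene',90,60,6)):
    a=im['frame'].copy()
    a=a[y0:y0+200,x0:x0+220] if n=='side' else a[y0:y0+100,x0:x0+130]
    a=cv2.resize(a,None,fx=f,fy=f,interpolation=cv2.INTER_CUBIC)
    for h in range(0,420,25):
        q=(proj(im,p+[0,0,h])-[x0,y0])*f
        cv2.circle(a,tuple(int(v) for v in q),2,(0,255,0) if h%100 else (0,0,255),-1)
    # lens ring scale: 40mm ticks
    cv2.imwrite(f'pics/{n}_hand.png',a)
    print(n,[np.linalg.norm(proj(im,p+[0,0,h])-proj(im,p+[0,0,h+10]))/10*f for h in(0,200)], [np.linalg.norm(proj(im,p+[0,0,h])-proj(im,p+[ 10*(n=='side'),10*(n!='side'),h]))/10*f for h in(0,200)])
```

```text
side [np.float64(1.0968703405039884), np.float64(1.678921130946276)] [np.float64(2.2820704577082083), np.float64(2.83738038488827)]
scene [np.float64(1.7935375139321255), np.float64(2.101241314178308)] [np.float64(1.9605075539836718), np.float64(2.127131535438308)]
```

View pics/side_hand.png

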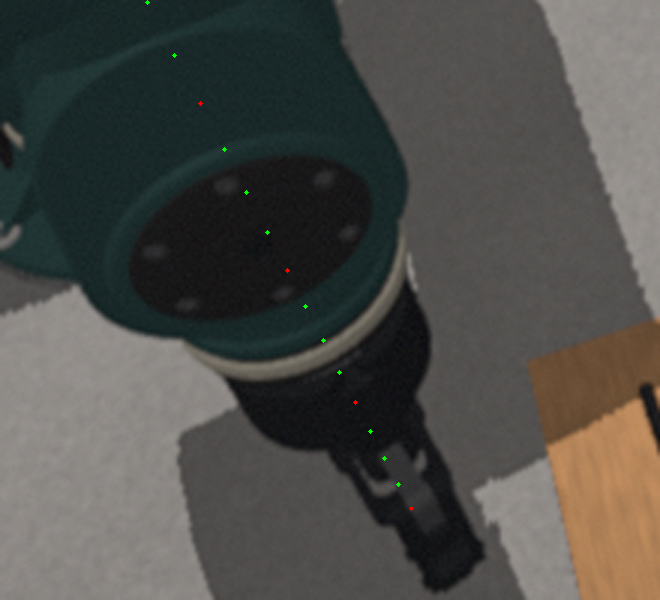

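View pics/scene_hand.png

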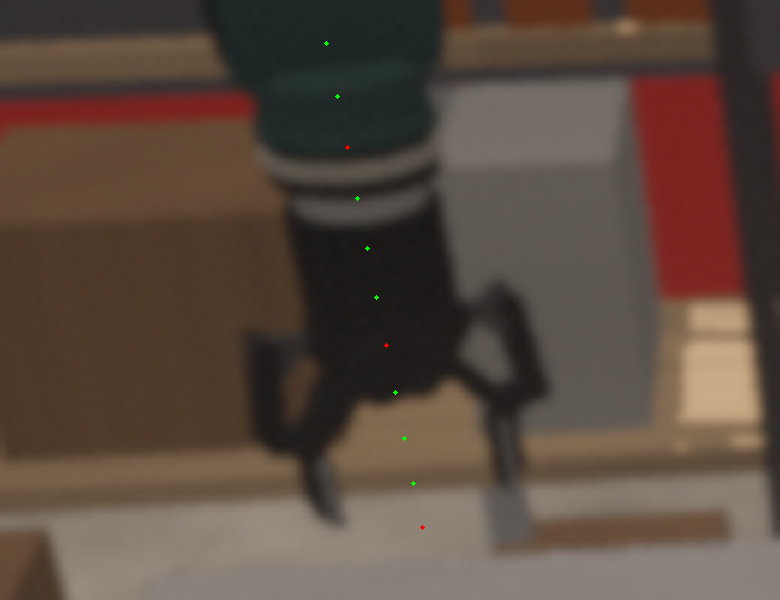

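```bash
cat >> h.py <<'E'
sc=np.load('scope.npz') if __import__('os').path.exists('scope.npz') else None
def rep():
    s=arm.state();R=Rn.from_rotvec(s['eef_rot']).as_matrix()
    print('t',round(s['time'],2),'q',np.round(s['q'],3),'p',np.round(s['ee_pos'],1),'F',np.round(s['ft_force'],1),'op',round(s['opening'],2))
    print('R cols x,y,z:',np.round(R.T,3).tolist())
    th,t=float(sc['th']),sc['t'];r=np.array([[np.cos(th),np.sin(th)],[-np.sin(th),np.cos(th)]])
    print('scope pos',np.round(r@(s['ee_pos'][:2]-t),1),round(s['ee_pos'][2],1))
    return s,R
E
python3 - <<'E'
from h import *;import pickle
rep()
C=pickle.load(open('scene0.pkl','rb'));S=pickle.load(open('side0.pkl','rb'))
print('other scope base',onz(C,120,320,0),onz(C,90,330,0),'top',onz(C,80,205,380),'slidebox',onz(C,176,252,35),'black box',onz(C,215,345,40),'bottle',onz(C,483,240,50),'grey',onz(C,577,275,60))
print('nb',onz(C,200,225,8))
E
```

```text
t 0.15 q [-1.296  0.263 -0.049  1.259  0.     1.416] p [ 218.7 -477.1  230.9] F [-0.2 -0.5  0.4] op 1.0
R cols x,y,z: [[0.909, 0.417, 0.0], [0.417, -0.909, -0.001], [-0.0, 0.001, -1.0]]
scope pos [-290.2 -572.5] 230.9
other scope base [ 7.39330127e+02 -5.63106647e+02  1.13686838e-13] [ 763.89956803 -630.15754031    0.        ] top [ 806.52016694 -543.52629822  380.        ] slidebox [ 515.13669245 -436.86282781   35.        ] black box [ 898.40307323 -319.00219387   40.        ] bottle [611.50173089 466.90215589  50.        ] grey [815.36454834 639.11658052  60.        ]
nb [ 339.79722172 -378.91948526    8.        ]
```

Request:
carry_out(commands=[[[0, 0, 0, -55, -0.18], [0, 0, 0, -55, -0.18], [0, 0, 0, -55, -0.18], [0, 0, 0, -55, -0.18], [0, 0, 0, -55, -0.18], [0, 0, 0, -55, -0.18], [0, 0, 0, -40, -0.18], [0, 0, 0, 0, -0.18], [0, 0, 0, 0, -0.18], [0, 0, 0, 0, -0.18]]])

```text
time: 1.4
ee_pos: [209.3, -457.7, 534.5]
eef_rot: [1.346, 2.79, -0.069]
ft_force: [-0.6, -1.4, -0.3]
opening: -0.002
```

```bash
python3 -c "
from h import *;rep()"
```

```text
t 1.4 q [-1.306  0.34   0.94   2.109  0.003 -0.407] p [ 209.3 -457.7  534.5] F [-0.6 -1.4 -0.3] op -0.0
R cols x,y,z: [[-0.622, 0.781, -0.058], [0.783, 0.622, -0.022], [0.019, -0.059, -0.998]]
scope pos [-300.7 -553.7] 534.5
```

Request:
carry_out(commands=[[[0, 0, 0, 45, 0], [0, 0, 0, 45, 0], [0, 31, 44, 0, 0], [0, 31, 44, 0, 0], [0, 31, 44, 0, 0], [0, 31, 44, 0, 0], [0, 31, 44, 0, 0], [0, 31, 44, 0, 0], [0, 31, 44, 0, 0], [0, 31, 44, 0, 0]]])

```text
time: 2.65
ee_pos: [332.0, -45.4, 423.9]
eef_rot: [1.353, 2.788, -0.068]
ft_force: [0.8, -0.3, -0.1]
opening: -0.007
```

```bash
python3 -c "
from h import *;rep()"
```

```text
t 2.65 q [-0.338 -0.076  0.083  1.693 -0.048  0.565] p [332.  -45.4 423.9] F [ 0.8 -0.3 -0.1] op -0.01
R cols x,y,z: [[-0.618, 0.784, -0.057], [0.786, 0.618, -0.021], [0.019, -0.058, -0.998]]
scope pos [-203.3 -134.7] 423.9
```

Request:
carry_out(commands=[[[0, 0, 0, 0, -0.168], [0, 0, 0, 0, -0.168], [0, 0, 0, 0, -0.168], [0, 0, 0, 0, -0.168], [0, 0, 0, 0, -0.168], [0, 0, 52, 0, 0], [0, 0, 52, 0, 0], [0, 0, 0, -50, 0], [0, 0, 0, -50, 0], [0, 0, 0, -50, 0]]])

```text
time: 3.9
ee_pos: [331.0, 74.1, 555.2]
eef_rot: [0.04, 3.117, -0.088]
ft_force: [-84.9, -3.7, -5.8]
opening: -0.001
```

```bash
python3 -c "
from h import *;rep()
im=snap('side','side1.png');im=snap('wrist','wrist1.png')"
```

```text
t 3.9 q [ 0.028  0.065  0.626  2.11  -0.057  0.053] p [331.   74.1 555.2] F [-84.9  -3.7  -5.8] op -0.0
R cols x,y,z: [[-0.999, 0.025, -0.024], [0.026, 0.998, -0.056], [0.023, -0.057, -0.998]]
scope pos [-211.6  -15.4] 555.2
```

View pics/wrist1.png

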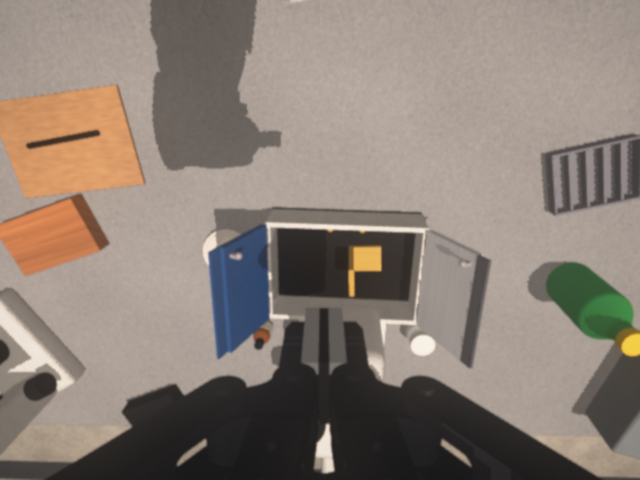

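View pics/side1.png

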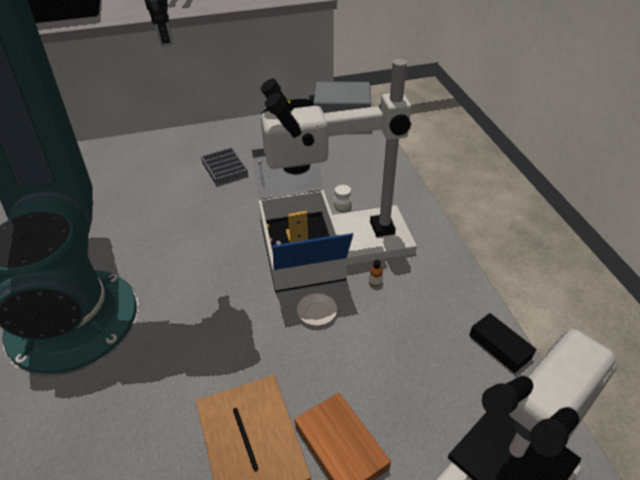

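```bash
python3 -c "
from h import *;s,_=rep();print(s['torque'],s['effort'])"
```

```text
t 4.0 q [ 0.028  0.065  0.63   2.107 -0.057  0.053] p [333.5  74.1 556.4] F [-2.1 -0.3 -0.1] op -0.0
R cols x,y,z: [[-0.999, 0.025, -0.032], [0.027, 0.998, -0.056], [0.031, -0.056, -0.998]]
scope pos [-209.1  -15.4] 556.4
[ 0.03144872  0.0204127  -0.00162466] [  0.33810818 -35.80533743  34.20702338  -1.21910948  -0.19651682
   0.07749823]
```

Request:
carry_out(commands=[[[0, 0, 0, -10, 0], [0, 0, 0, -10, 0], [0, 0, 0, -10, 0], [0, 0, 0, -10, 0]]])

```text
time: 4.5
ee_pos: [328.5, 74.1, 564.0]
eef_rot: [0.039, 3.088, -0.085]
ft_force: [0.8, 0.1, 0.0]
opening: -0.002
```

```bash
python3 -c "
from h import *;s,_=rep();print(s['torque'],s['effort'])"
```

```text
t 4.5 q [ 0.028  0.051  0.64   2.109 -0.057  0.052] p [328.5  74.1 564. ] F [0.8 0.1 0. ] op -0.0
R cols x,y,z: [[-0.998, 0.024, -0.053], [0.027, 0.998, -0.054], [0.052, -0.056, -0.997]]
scope pos [-214.1  -15.7] 564.0
[0.03716057 0.03674387 0.02248973] [-7.55464163e-03 -3.42654920e+01  2.96973342e+01 -5.92855308e-01
 -2.04320988e-01  3.54086056e-03]
```

Request:
carry_out(commands=[[[0, 0, 0, -20, 0], [0, 0, 0, -30, 0], [0, 0, 0, -30, 0], [0, 0, 0, -30, 0]]])

```text
time: 5.0
ee_pos: [317.8, 74.9, 589.0]
eef_rot: [0.035, 3.009, -0.078]
ft_force: [0.2, -0.1, -0.4]
opening: 0.0
```

```bash
python3 -c "
from h import *;s,_=rep()"
```

```text
t 5.0 q [ 0.031  0.011  0.678  2.109 -0.057  0.051] p [317.8  74.9 589. ] F [ 0.2 -0.1 -0.4] op 0.0
R cols x,y,z: [[-0.991, 0.02, -0.132], [0.027, 0.998, -0.05], [0.13, -0.053, -0.99]]
scope pos [-224.8  -15.5] 589.0
```

Request:
carry_out(commands=[[[0, 0, 0, -40, 0], [0, 0, 0, -50, 0], [0, 0, 0, -60, 0], [0, 0, 0, -60, 0], [0, 0, 0, -60, 0], [0, 0, 0, -60, 0]]])

```text
time: 5.75
ee_pos: [259.8, 80.5, 663.3]
eef_rot: [0.023, 2.767, -0.059]
ft_force: [0.2, -1.0, -0.6]
opening: -0.002
```

```bash
python3 -c "
from h import *;s,_=rep()"
```

```text
t 5.75 q [ 0.075 -0.13   0.777  2.109 -0.071  0.078] p [259.8  80.5 663.3] F [ 0.2 -1.  -0.6] op -0.0
R cols x,y,z: [[-0.931, 0.008, -0.365], [0.024, 0.999, -0.038], [0.365, -0.044, -0.93]]
scope pos [-283.1  -13.5] 663.3
```

Request:
carry_out(commands=[[[0, -20, 0, -55, 0], [0, -22, 0, -55, 0], [0, -25, 0, -55, 0], [0, -28, 0, -52, 0], [0, -30, 0, -50, 0], [0, -30, 0, -50, 0], [0, -32, 0, -50, 0], [0, -32, 0, -50, 0]]])

```text
time: 6.75
ee_pos: [275.8, 83.5, 791.3]
eef_rot: [0.006, 2.404, -0.03]
ft_force: [-0.2, 0.2, 0.2]
opening: 0.001
```

```bash
python3 -c "
from h import *;s,_=rep()"
```

```text
t 6.75 q [ 0.102 -0.105  1.166  2.109 -0.092  0.071] p [275.8  83.5 791.3] F [-0.2  0.2  0.2] op 0.0
R cols x,y,z: [[-0.74, -0.004, -0.672], [0.013, 1.0, -0.02], [0.672, -0.023, -0.74]]
scope pos [-267.3   -9.4] 791.3
```

Request:
carry_out(commands=[[[0, 30, 0, 33, 0], [0, 40, 0, 44, 0], [0, 40, 0, 44, 0], [0, 40, 0, 44, 0], [0, 40, 0, 44, 0], [0, 40, 0, 44, 0], [0, 40, 0, 44, 0], [0, 30, 0, 33, 0]]])

```text
time: 7.75
ee_pos: [277.5, 77.3, 423.0]
eef_rot: [0.004, 2.383, -0.026]
ft_force: [0.5, 0.1, 0.7]
opening: 0.001
```

```bash
python3 -c "
from h import *;s,_=rep();import pickle
im=snap('wrist','wrist2.png');pickle.dump((s,im),open('w2.pkl','wb'));snap('side','side2.png')"
```

```text
t 7.75 q [ 0.022 -0.681 -0.49   1.003 -0.035  0.012] p [277.5  77.3 423. ] F [0.5 0.1 0.7] op 0.0
R cols x,y,z: [[-0.726, -0.004, -0.688], [0.011, 1.0, -0.018], [0.688, -0.02, -0.725]]
scope pos [-265.2  -15.6] 423.0
```

View pics/wrist2.png

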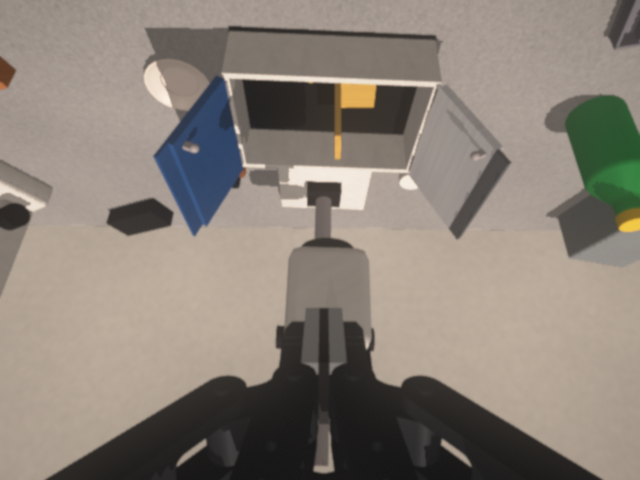

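View pics/side2.png

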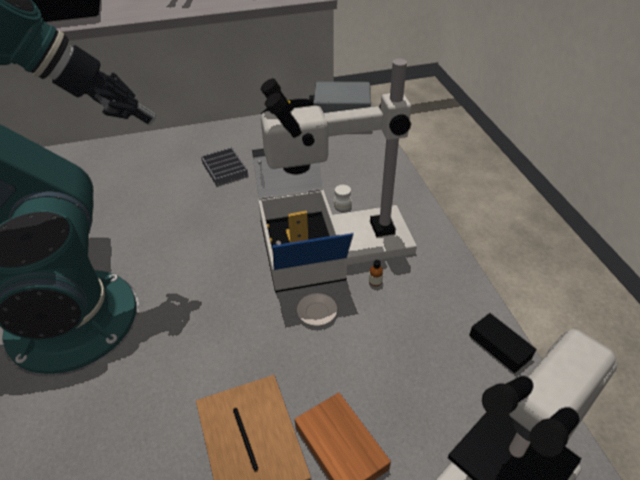

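```bash
cat >> h.py <<'E'
def wcam(s,im):
    R=Rn.from_rotvec(s['eef_rot']).as_matrix();H=np.eye(4);H[:3,:3]=R;H[:3,3]=s['ee_pos']
    T=np.linalg.inv(H@np.array(im['hand_eye']));return dict(intrinsics=im['intrinsics'],R=T[:3,:3],t=T[:3,3])
def g(P):
    th,t=float(sc['th']),sc['t'];r=np.array([[np.cos(th),np.sin(th)],[-np.sin(th),np.cos(th)]])
    return np.r_[r@(np.array(P)[:2]-t),P[2]]
E
python3 - <<'E'
from h import *;import pickle
s,im=pickle.load(open('w2.pkl','rb'));W=wcam(s,im)
for n,p,z in[('near -y rim',(225,75),80),('near +y rim',(440,81),80),('far -y in?',(243,166),80),('far +y',(408,172),80),('top a',(335,137),112),('top b',(341,137),112),('top c',(335,158),112),('top d',(342,158),112),('sl',(341,107),20),('sl end',(376,107),20),('sl far?',(376,86),20),('bench near -y',(230,28),0),('bench near+y',(437,38),0)]:
    print(n,np.round(g(onz(W,*p,z)),1))
a=im['frame'][20:250,140:520];cv2.imwrite('pics/w2z.png',cv2.resize(a,None,fx=2.1,fy=2.1,interpolation=cv2.INTER_CUBIC))
E
```

```text
near -y rim [ -77.4 -124.9   80. ]
near +y rim [-84.4 119.1  80. ]
far -y in? [  89.2 -124.4   80. ]
far +y [ 86.3 121.   80. ]
top a [-19.2   4.2 112. ]
top b [-19.7  11.6 112. ]
top c [ 21.2   7.2 112. ]
top d [ 20.6  16.4 112. ]
sl [22.3 15.4 20. ]
sl end [19.  64.7 20. ]
sl far? [-18.4  58.7  20. ]
bench near -y [ -78.  -128.6    0. ]
bench near+y [-79.9 125.5  -0. ]
```

View pics/w2z.png

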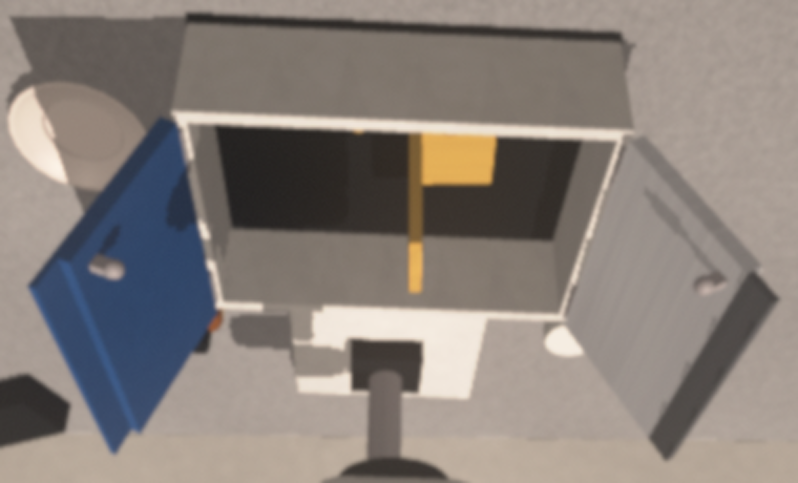

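```bash
cat >> h.py <<'E'
def to(x,y,z):
    s=arm.state();R=Rn.from_rotvec(s['eef_rot']).as_matrix()
    th,t=float(sc['th']),sc['t'];r=np.array([[np.cos(th),-np.sin(th)],[np.sin(th),np.cos(th)]])
    P=np.r_[r@np.array([x,y])+t,z];d=R.T@(P-s['ee_pos']);print('to',(x,y,z),'tool delta',np.round(d,1));return d
E
python3 - <<'E'
from h import *
to(-130,50,230);to(-5,48,95)
E
```

```text
to (-130, 50, 230) tool delta [ 27.1  62.2 233.4]
to (-5, 48, 95) tool delta [ 28.4  56.3 417.3]
```

Request:
carry_out(commands=[[[0, 5, 12, 40, 0], [0, 5, 12, 50, 0], [0, 5, 12, 50, 0], [0, 5, 12, 50, 0], [0, 5, 12, 40, 0], [0, 0, 0, 0, 0]]])

```text
time: 8.6
ee_pos: [431.0, 137.6, 252.2]
eef_rot: [0.007, 2.362, -0.02]
ft_force: [-0.4, 0.6, -0.2]
opening: -0.002
```

```bash
python3 -c "
from h import *;s,_=rep();to(-5,46,95)
snap('side','side3.png')"
```

```text
t 8.6 q [ 0.249 -0.307 -0.88   0.237 -0.19   0.179] p [431.  137.6 252.2] F [-0.4  0.6 -0.2] op -0.0
R cols x,y,z: [[-0.711, -0.001, -0.703], [0.011, 1.0, -0.012], [0.703, -0.017, -0.711]]
scope pos [-115.6   54. ] 252.2
to (-5, 46, 95) tool delta [ 32.3 -11.5 189.3]
```

View pics/side3.png

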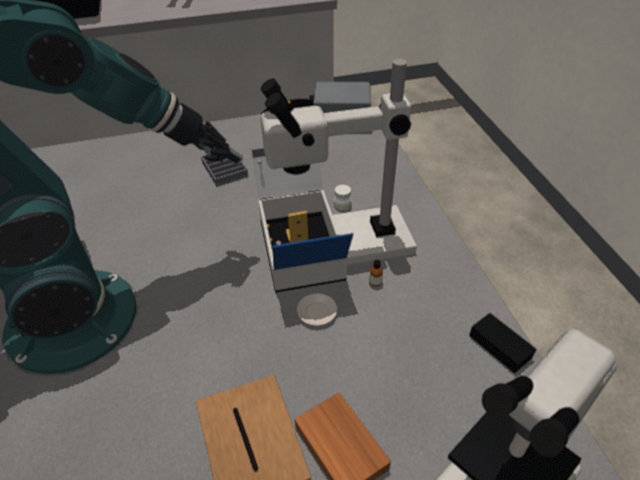

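Request:
carry_out(commands=[[[0, 12, -3, 35, 0], [0, 12, -3, 40, 0], [0, 8, -3, 40, 0], [0, 0, -2, 40, 0], [0, 0, 0, 34, 0], [0, 0, 0, 0, 0]]])

```text
time: 9.4
ee_pos: [559.4, 125.3, 114.1]
eef_rot: [0.01, 2.331, -0.013]
ft_force: [-1.4, 0.4, -0.1]
opening: -0.004
```

```bash
python3 -c "
from h import *;s,_=rep();to(0,13,98);import pickle
im=snap('side','side4.png');im=snap('wrist','wrist4.png');
a=im['frame'];snap('scene','scene4.png')"
```

```text
t 9.4 q [ 0.133  0.15  -1.055 -0.439 -0.109  0.095] p [559.4 125.3 114.1] F [-1.4  0.4 -0.1] op -0.0
R cols x,y,z: [[-0.689, 0.003, -0.724], [0.011, 1.0, -0.007], [0.724, -0.013, -0.689]]
scope pos [13.2 49.5] 114.1
to (0, 13, 98) tool delta [ 22.1 -35.7   0.4]
```

View pics/wrist4.png

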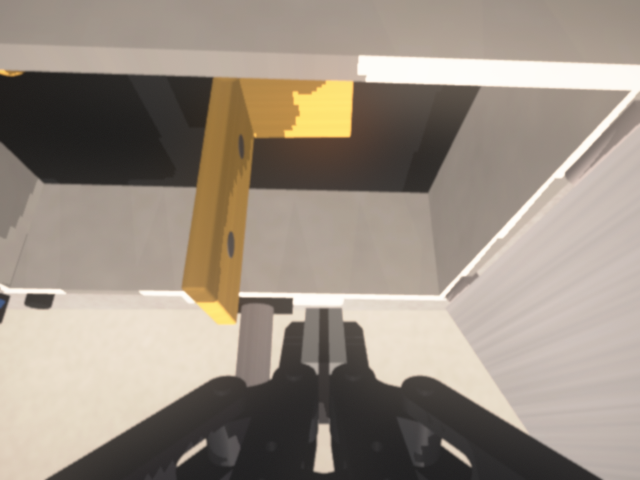

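View pics/side4.png

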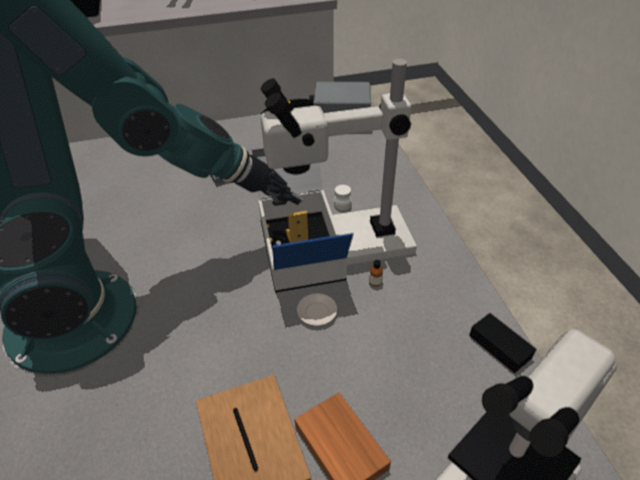

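Request:
carry_out(commands=[[[0, 22, 0, 0, 0], [0, 0, -8, 0, 0], [0, 0, -8, 0, 0], [0, 0, -6, 0, 0], [0, 0, -6, 0, 0], [0, 0, -6, 0, 0], [0, 0, -6, 0, 0]]])

```text
time: 10.42
ee_pos: [544.4, 83.7, 106.9]
eef_rot: [0.009, 2.319, -0.011]
ft_force: [-0.3, 0.3, -0.4]
opening: -0.006
```

```bash
python3 -c "
from h import *;s,_=rep()
im=snap('wrist','wrist5.png')"
```

```text
t 10.43 q [ 0.016  0.138 -1.141 -0.53  -0.023  0.014] p [544.4  83.7 106.9] F [-0.3  0.3 -0.4] op -0.01
R cols x,y,z: [[-0.68, 0.003, -0.733], [0.01, 1.0, -0.005], [0.733, -0.011, -0.68]]
scope pos [0.8 7. ] 106.9
```

View pics/wrist5.png

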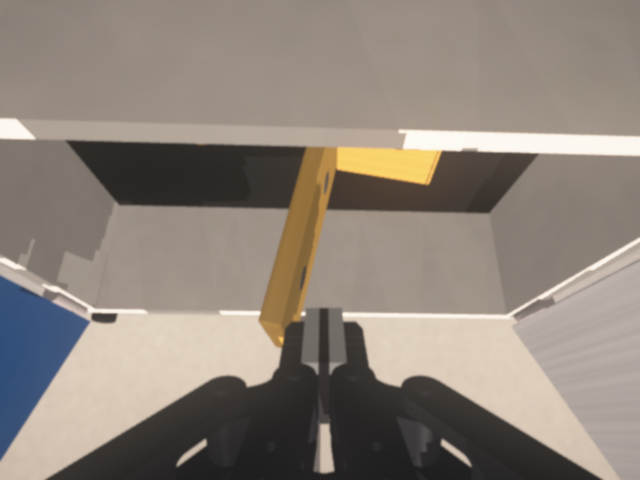

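Request:
carry_out(commands=[[[0, 4, -4, 5, 0], [0, 3, -5, 4, 0], [0, 1, -6, 1, 0], [0, 1, -6, 1, 0], [0, 0, -6, 0, 0]]])

```text
time: 11.1
ee_pos: [546.7, 54.7, 92.0]
eef_rot: [0.009, 2.322, -0.011]
ft_force: [0.1, 0.1, -0.5]
opening: 0.001
```

```bash
python3 -c "
from h import *;s,_=rep()
im=snap('wrist','wrist6.png')"
```

```text
t 11.1 q [-0.07   0.177 -1.176 -0.601  0.04  -0.045] p [546.7  54.7  92. ] F [ 0.1  0.1 -0.5] op 0.0
R cols x,y,z: [[-0.682, 0.003, -0.731], [0.01, 1.0, -0.005], [0.731, -0.011, -0.682]]
scope pos [  4.9 -21.7] 92.0
```

View pics/wrist6.png

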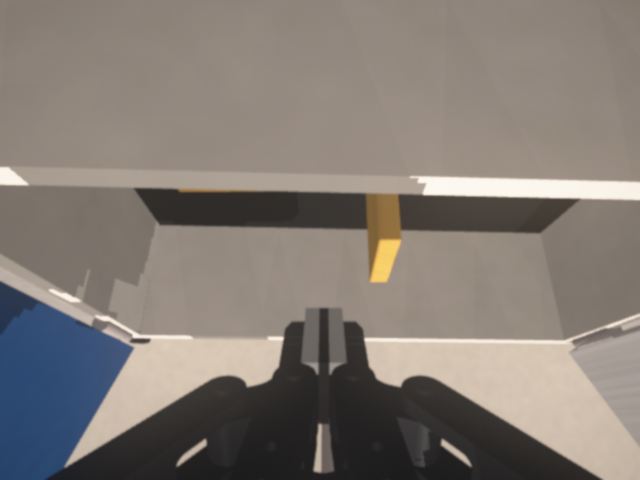

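Request:
carry_out(commands=[[[0, 0, 0, -30, 0], [0, 0, 0, -45, 0], [0, 0, 0, -50, 0], [0, 0, 0, -50, 0], [0, 0, 40, 0, 0], [0, 0, 55, 0, 0], [0, 0, 55, 0, 0], [0, 0, 55, 0, 0], [0, 0, 45, 0, 0], [0, 0, 0, 0, 0]]])

```text
time: 12.4
ee_pos: [420.9, 272.5, 218.9]
eef_rot: [0.018, 2.316, -0.01]
ft_force: [-0.3, 0.3, 0.7]
opening: -0.002
```

```bash
python3 -c "
from h import *;s,_=rep();import pickle
im=snap('wrist','wrist7.png');pickle.dump((s,im),open('w7.pkl','wb'));to(-60,225,160);snap('scene','scene7.png')"
```

```text
t 12.4 q [ 0.682 -0.091 -0.854  0.116 -0.493  0.517] p [420.9 272.5 218.9] F [-0.3  0.3  0.7] op -0.0
R cols x,y,z: [[-0.678, 0.01, -0.735], [0.016, 1.0, -0.001], [0.735, -0.013, -0.678]]
scope pos [-133.9  188. ] 218.9
to (-60, 225, 160) tool delta [-8.3 35.4 95.3]
```

View pics/wrist7.png

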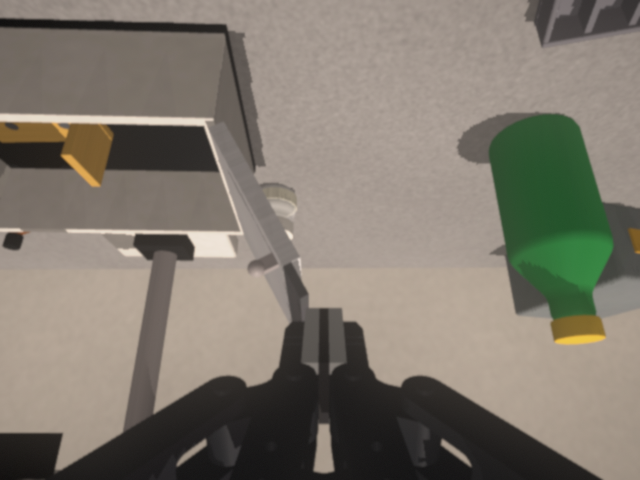

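View pics/scene7.png

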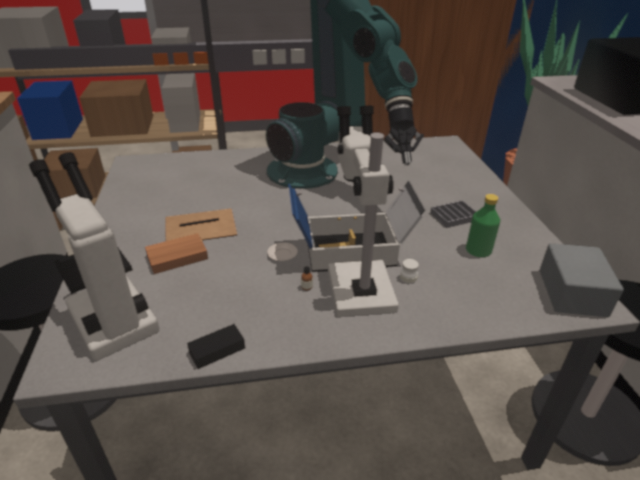

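Request:
carry_out(commands=[[[0, 0, 38, 0, 0], [0, -4, 0, 48, 0], [0, -4, 0, 48, 0], [0, 0, 0, 0, 0]]])

```text
time: 13.0
ee_pos: [499.5, 301.9, 159.4]
eef_rot: [0.026, 2.315, -0.012]
ft_force: [0.3, -0.5, 0.0]
opening: 0.001
```

```bash
python3 -c "
from h import *;s,_=rep();to(-60,183,158);to(-60,146,177);to(-60,110,179);to(-60,81,172)"
```

```text
t 13.0 q [ 0.621  0.128 -0.85  -0.123 -0.458  0.47 ] p [499.5 301.9 159.4] F [ 0.3 -0.5  0. ] op 0.0
R cols x,y,z: [[-0.677, 0.015, -0.736], [0.023, 1.0, -0.001], [0.736, -0.017, -0.677]]
scope pos [-57.3 222.2] 159.4
to (-60, 183, 158) tool delta [  3.9 -39.   -2.1]
to (-60, 146, 177) tool delta [ -9.1 -76.  -16. ]
to (-60, 110, 179) tool delta [  -9.6 -112.   -18.4]
to (-60, 81, 172) tool delta [  -3.7 -141.   -14.4]
```

Request:
carry_out(commands=[[[0, 2, -14, 0, 0], [0, 2, -14, 0, 0], [0, 0, -12, -1, 0], [0, -4, -12, -5, 0], [0, -4, -12, -5, 0], [0, -4, -12, -5, 0], [0, 0, -12, -1, 0], [0, 0, -12, -1, 0], [0, 0, -12, 0, 0]]])

```text
time: 14.12
ee_pos: [486.6, 181.4, 181.9]
eef_rot: [0.027, 2.311, -0.009]
ft_force: [0.7, 2.0, 0.1]
opening: -0.005
```

```bash
python3 -c "
from h import *;s,_=rep();to(-60,81,172);to(-60,56,157);to(-60,37,134)
snap('wrist','wrist8.png');snap('scene','scene8.png')"
```

```text
t 14.12 q [ 0.346 -0.063 -1.    -0.162 -0.268  0.256] p [486.6 181.4 181.9] F [0.7 2.  0.1] op -0.0
R cols x,y,z: [[-0.675, 0.017, -0.738], [0.022, 1.0, 0.002], [0.738, -0.015, -0.675]]
scope pos [-62.8 101. ] 181.9
to (-60, 81, 172) tool delta [  5.9 -20.1   8.2]
to (-60, 56, 157) tool delta [ 17.6 -45.2  17.6]
to (-60, 37, 134) tool delta [ 35.1 -64.2  32.5]
```

View pics/wrist8.png

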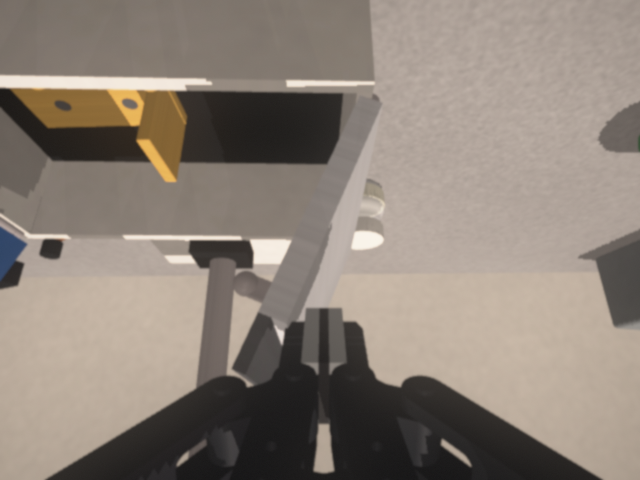

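View pics/scene8.png

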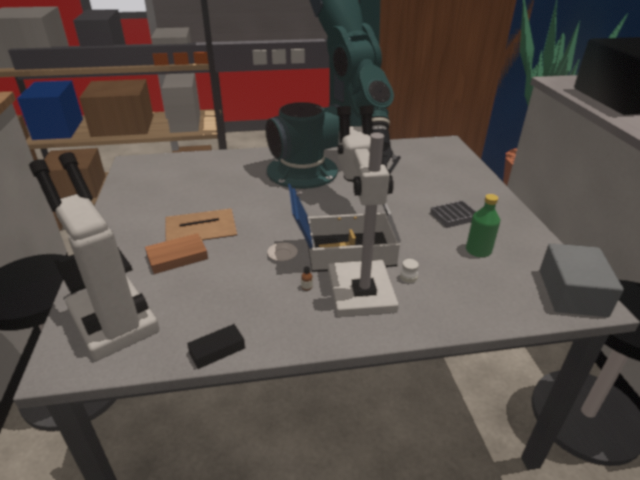

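Request:
carry_out(commands=[[[0, 3, -10, 4, 0], [0, 3, -10, 4, 0], [0, 4, -9, 3, 0], [0, 4, -8, 3, 0], [0, 4, -8, 4, 0], [0, 6, -7, 5, 0], [0, 6, -6, 5, 0], [0, 6, -6, 5, 0]]])

```text
time: 15.22
ee_pos: [486.4, 113.2, 131.6]
eef_rot: [0.029, 2.314, -0.012]
ft_force: [-24.6, -5.4, -21.3]
opening: 0.002
```

```bash
python3 -c "
from h import *;s,_=rep();to(-60,37,134);to(-50,27,105);to(-30,27,95)
snap('wrist','wrist9.png')"
```

```text
t 15.22 q [ 0.131 -0.004 -1.177 -0.424 -0.114  0.106] p [486.4 113.2 131.6] F [-24.6  -5.4 -21.3] op 0.0
R cols x,y,z: [[-0.677, 0.017, -0.736], [0.025, 1.0, 0.001], [0.736, -0.018, -0.677]]
scope pos [-58.8  33. ] 131.6
to (-60, 37, 134) tool delta [-1.1  4.  -2.4]
to (-50, 27, 105) tool delta [13.7 -6.4 24.3]
to (-30, 27, 95) tool delta [ 7.6 -7.1 45.8]
```

View pics/wrist9.png

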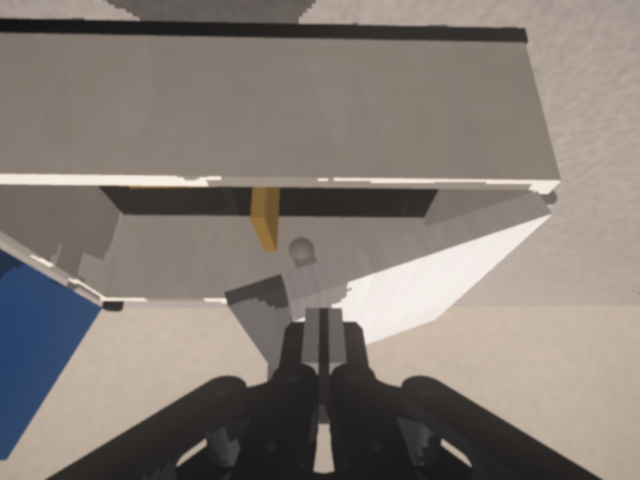

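Request:
carry_out(commands=[[[0, -14, 0, 16, 0], [0, -14, 0, 16, 0], [0, -14, 0, 16, 0], [0, 0, 0, 0, 0]]])

```text
time: 15.78
ee_pos: [556.9, 110.9, 130.4]
eef_rot: [0.03, 2.312, -0.012]
ft_force: [-0.7, 0.4, -0.0]
opening: 0.001
```

```bash
python3 -c "
from h import *;s,_=rep();to(10,30,102)
snap('wrist','wrist10.png')"
```

```text
t 15.78 q [ 0.099  0.107 -1.059 -0.421 -0.092  0.085] p [556.9 110.9 130.4] F [-0.7  0.4 -0. ] op 0.0
R cols x,y,z: [[-0.675, 0.018, -0.737], [0.026, 1.0, 0.001], [0.737, -0.019, -0.676]]
scope pos [11.6 34.9] 130.4
to (10, 30, 102) tool delta [22.1 -4.9 17.8]
```

View pics/wrist10.png

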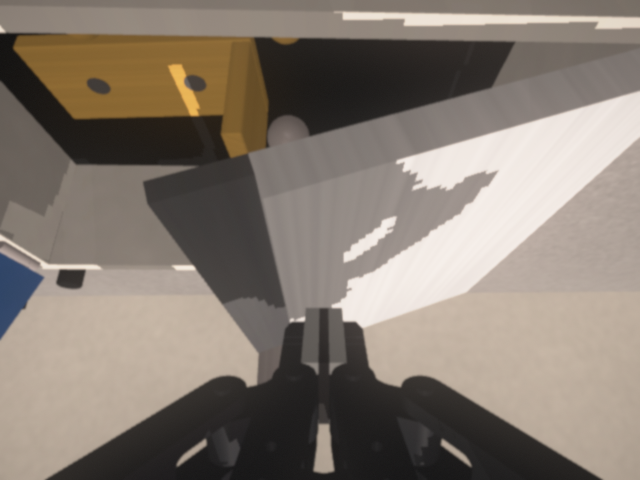

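Request:
carry_out(commands=[[[0, 5, -1, 5, 0], [0, 5, -1, 5, 0], [0, 5, -1, 5, 0], [0, 4, 0, 4, 0], [0, 4, 0, 4, 0]]])

```text
time: 16.45
ee_pos: [557.2, 107.3, 97.3]
eef_rot: [0.03, 2.309, -0.014]
ft_force: [-41.3, -1.8, 62.7]
opening: 0.001
```

```bash
python3 -c "
from h import *;s,_=rep()
"
```

```text
t 16.45 q [ 0.091  0.196 -1.129 -0.584 -0.087  0.079] p [557.2 107.3  97.3] F [-41.3  -1.8  62.7] op 0.0
R cols x,y,z: [[-0.673, 0.018, -0.74], [0.026, 1.0, -0.0], [0.739, -0.02, -0.673]]
scope pos [12.2 31.4] 97.3
```

```bash
python3 -c "
from h import *
snap('wrist','wrist11.png');snap('scene','scene11.png');im=snap('side','side11.png');s,_=rep()
cv2.imwrite('pics/side11z.png',cv2.resize(im['frame'][140:340,220:440],None,fx=3,fy=3,interpolation=2))
"
```

```text
t 16.6 q [ 0.091  0.196 -1.128 -0.584 -0.087  0.079] p [557.8 107.4  98.1] F [-7.8 -1.7 20.7] op 0.0
R cols x,y,z: [[-0.672, 0.018, -0.741], [0.026, 1.0, -0.0], [0.741, -0.02, -0.672]]
scope pos [12.8 31.6] 98.1
```

View pics/wrist11.png

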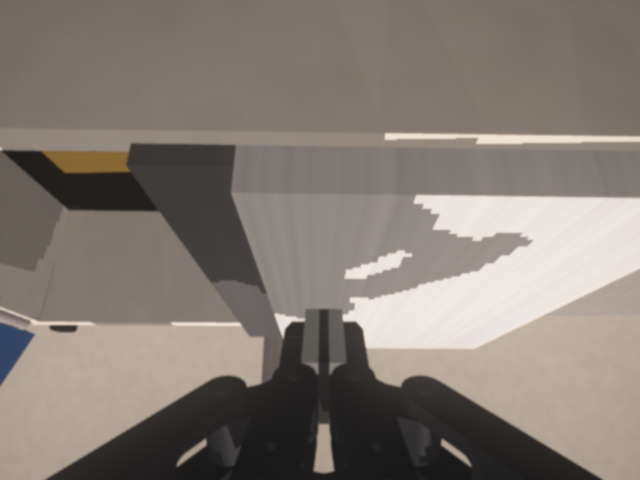

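View pics/side11z.png

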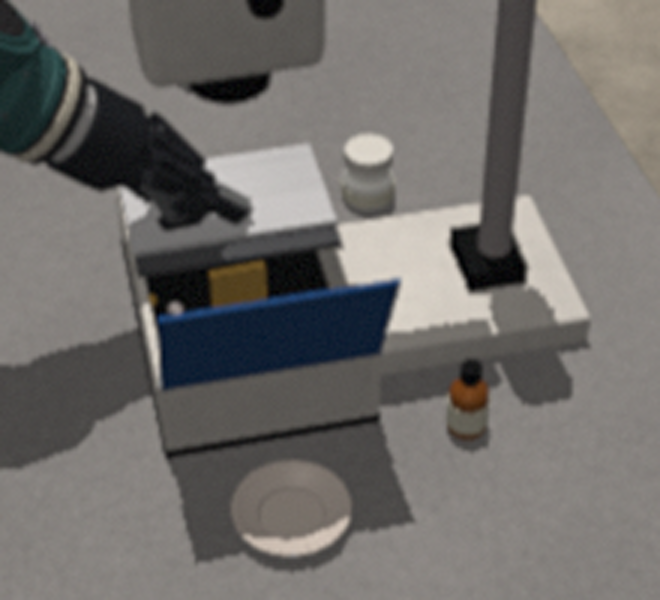

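Request:
carry_out(commands=[[[0, 4, 0, 3, 0], [0, 3, 0, 2, 0]]])

```text
time: 16.85
ee_pos: [561.3, 107.6, 97.6]
eef_rot: [0.031, 2.288, -0.014]
ft_force: [-30.9, -1.2, 54.4]
opening: 0.001
```

```bash
python3 -c "
from h import *
s,_=rep()
"
```

```text
t 16.85 q [ 0.092  0.213 -1.145 -0.638 -0.089  0.079] p [561.3 107.6  97.6] F [-30.9  -1.2  54.4] op 0.0
R cols x,y,z: [[-0.657, 0.018, -0.754], [0.027, 1.0, 0.001], [0.754, -0.02, -0.657]]
scope pos [16.2 32. ] 97.6
```

Request:
carry_out(commands=[[[0, -6, 0, -12, 0], [0, 0, 0, -40, 0], [0, 0, 0, -50, 0], [0, 0, 0, -50, 0], [0, 0, 0, -30, 0], [0, 0, -40, 0, 0], [0, 0, -55, 0, 0], [0, 0, 0, 0, 0]]])

```text
time: 17.85
ee_pos: [422.1, 40.1, 221.3]
eef_rot: [0.027, 2.293, -0.012]
ft_force: [0.0, 0.3, 0.6]
opening: -0.001
```

```bash
python3 -c "
from h import *
import pickle
s,_=rep();im=snap('wrist','wrist12.png');pickle.dump((s,im),open('w12.pkl','wb'));im=snap('side','side12.png')
cv2.imwrite('pics/side12z.png',cv2.resize(im['frame'][140:340,220:440],None,fx=3,fy=3,interpolation=2))
"
```

```text
t 17.85 q [-0.178 -0.401 -1.078  0.052  0.116 -0.102] p [422.1  40.1 221.3] F [0.  0.3 0.6] op -0.0
R cols x,y,z: [[-0.661, 0.016, -0.75], [0.024, 1.0, 0.001], [0.75, -0.017, -0.661]]
scope pos [-118.6  -43.9] 221.3
```

View pics/wrist12.png

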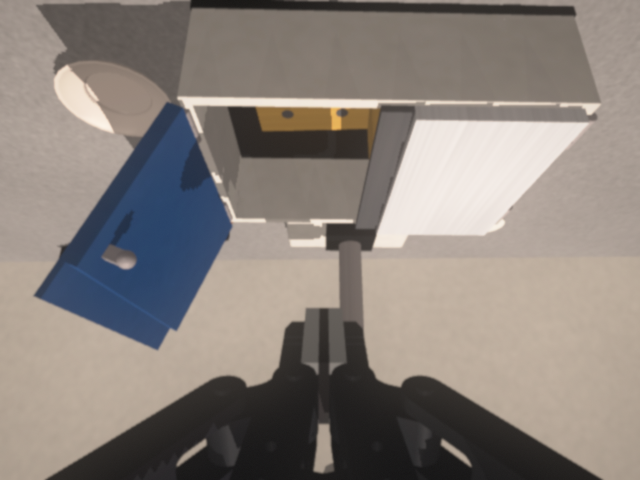

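View pics/side12z.png

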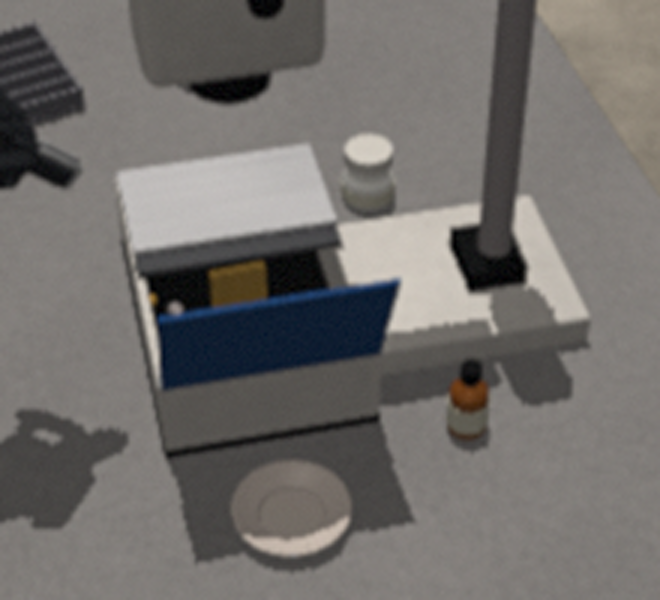

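Request:
carry_out(commands=[[[0, 0, -45, 0, 0], [0, 0, -55, 0, 0], [0, 0, -55, 0, 0], [0, 0, -30, 0, 0], [0, 0, 0, 0, 0]]])

```text
time: 18.58
ee_pos: [422.8, -94.3, 216.9]
eef_rot: [0.004, 2.308, -0.0]
ft_force: [-0.0, 0.2, 0.4]
opening: -0.001
```

```bash
python3 -c "
from h import *
s,_=rep();to(-60,-225,160);snap('wrist','wrist13.png')
"
```

```text
t 18.57 q [-0.777 -0.333 -1.006  0.23   0.545 -0.58 ] p [422.8 -94.3 216.9] F [-0.   0.2  0.4] op -0.0
R cols x,y,z: [[-0.672, 0.003, -0.741], [0.003, 1.0, 0.001], [0.741, -0.001, -0.672]]
scope pos [-109.7 -178. ] 216.9
to (-60, -225, 160) tool delta [ 10.6 -49.9  72.9]
```

View pics/wrist13.png

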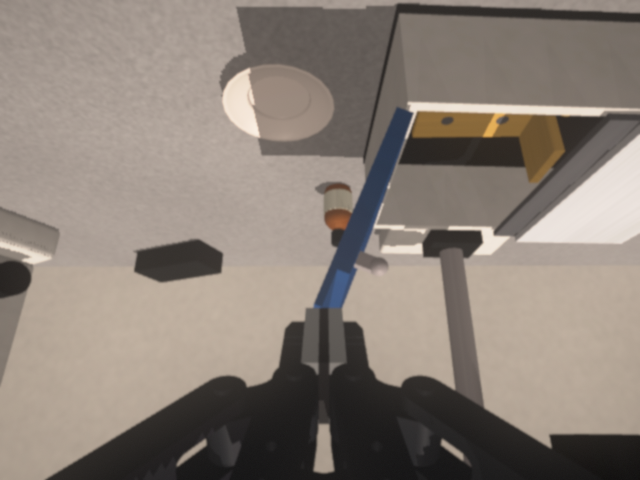

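Request:
carry_out(commands=[[[0, 0, -40, 0, 0], [0, 0, -20, 0, 0], [0, 5, 0, 36, 0], [0, 5, 0, 36, 0], [0, 0, 0, 0, 0]]])

```text
time: 19.25
ee_pos: [472.3, -144.0, 157.6]
eef_rot: [-0.013, 2.311, 0.011]
ft_force: [-0.7, 0.3, -0.5]
opening: 0.002
```

```bash
python3 -c "
from h import *
s,_=rep();to(-60,-183,158);to(-60,-146,177);to(-60,-110,179);to(-60,-81,172);snap('wrist','wrist14.png')
"
```

```text
t 19.25 q [-0.787 -0.075 -1.053 -0.057  0.56  -0.605] p [ 472.3 -144.   157.6] F [-0.7  0.3 -0.5] op 0.0
R cols x,y,z: [[-0.674, -0.006, -0.738], [-0.013, 1.0, 0.004], [0.738, 0.012, -0.674]]
scope pos [ -57.4 -224.6] 157.6
to (-60, -183, 158) tool delta [-0.5 41.7  0.1]
to (-60, -146, 177) tool delta [-16.2  78.7 -10.6]
to (-60, -110, 179) tool delta [-19.4 114.6  -9.9]
to (-60, -81, 172) tool delta [-15.6 143.5  -3.5]
```

View pics/wrist14.png

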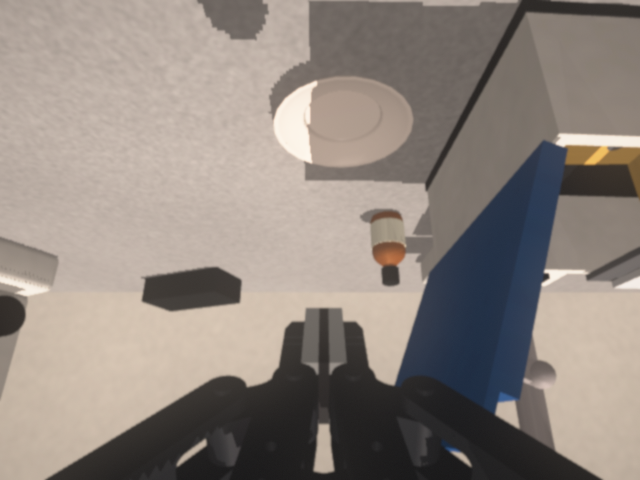

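Request:
carry_out(commands=[[[0, 0, 14, 0, 0], [0, 0, 14, 0, 0], [0, -1, 13, -1, 0], [0, -5, 12, -3, 0], [0, -5, 12, -3, 0], [0, -5, 12, -3, 0], [0, -2, 12, 0, 0], [0, -2, 12, 0, 0], [0, 0, 12, 1, 0]]])

```text
time: 20.42
ee_pos: [473.7, -21.0, 187.5]
eef_rot: [-0.027, 2.306, 0.007]
ft_force: [-0.2, -1.7, -0.0]
opening: -0.001
```

```bash
python3 -c "
from h import *
s,_=rep();to(-60,-81,172);to(-50,-56,157);to(-30,-37,134);snap('wrist','wrist15.png')
"
```

```text
t 20.43 q [-0.408 -0.217 -1.088 -0.088  0.311 -0.3  ] p [473.7 -21.  187.5] F [-0.2 -1.7 -0. ] op -0.0
R cols x,y,z: [[-0.671, -0.017, -0.741], [-0.021, 1.0, -0.004], [0.741, 0.013, -0.671]]
scope pos [ -63.4 -101.7] 187.5
to (-60, -81, 172) tool delta [ 8.  20.4 14.1]
to (-50, -56, 157) tool delta [11.  44.6 33. ]
to (-30, -37, 134) tool delta [13.6 62.  64.3]
```

View pics/wrist15.png

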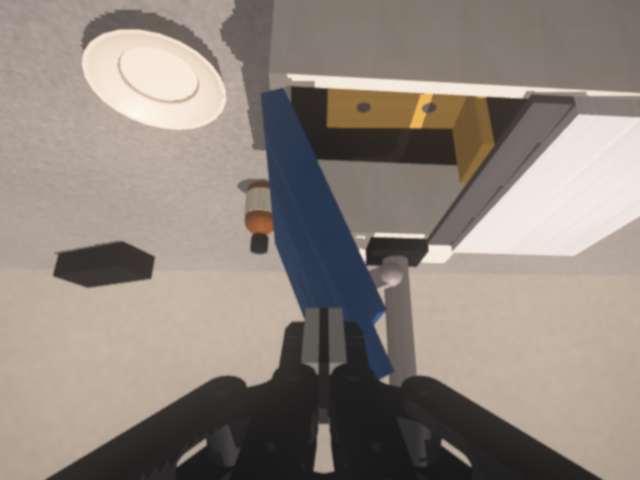

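Request:
carry_out(commands=[[[0, 4, 10, 6, 0], [0, 4, 10, 7, 0], [0, 2, 8, 6, 0], [0, 1, 8, 7, 0], [0, 1, 8, 7, 0], [0, 0, 6, 8, 0], [0, 0, 6, 8, 0], [0, 0, 6, 8, 0]]])

```text
time: 21.48
ee_pos: [507.2, 47.1, 142.4]
eef_rot: [-0.034, 2.301, 0.007]
ft_force: [-0.7, -0.4, 0.9]
opening: -0.005
```

```bash
python3 -c "
from h import *
s,_=rep();to(12,-32,130);to(12,-28,97);snap('wrist','wrist16.png')
"
```

```text
t 21.48 q [-0.133 -0.03  -1.169 -0.402  0.114 -0.111] p [507.2  47.1 142.4] F [-0.7 -0.4  0.9] op -0.01
R cols x,y,z: [[-0.667, -0.022, -0.745], [-0.027, 1.0, -0.006], [0.745, 0.016, -0.667]]
scope pos [-34.1 -31.7] 142.4
to (12, -32, 130) tool delta [-21.3  -4.3  42.5]
to (12, -28, 97) tool delta [ 3.  -0.1 64.7]
```

View pics/wrist16.png

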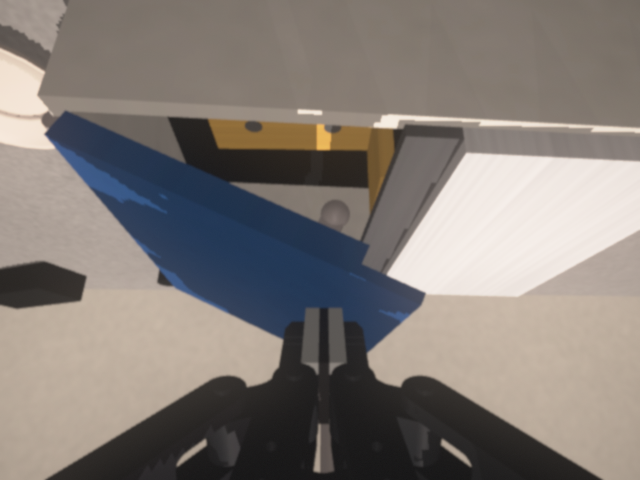

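Move forward, then press down.

Request:
carry_out(commands=[[[0, -12, 0, 15, 0], [0, -12, 0, 15, 0], [0, -8, 0, 12, 0], [0, 5, 1, 5, 0], [0, 6, 1, 5, 0], [0, 6, 0, 5, 0], [0, 5, 0, 4, 0]]])

```text
time: 22.4
ee_pos: [561.5, 51.7, 106.0]
eef_rot: [-0.035, 2.302, 0.009]
ft_force: [0.8, 4.9, 9.9]
opening: 0.002
```

```bash
python3 -c "
from h import *
s,_=rep();to(12,-28,97);snap('wrist','wrist17.png')
"
```

```text
t 22.4 q [-0.1    0.161 -1.143 -0.57   0.092 -0.089] p [561.5  51.7 106. ] F [0.8 4.9 9.9] op 0.0
R cols x,y,z: [[-0.667, -0.023, -0.744], [-0.028, 1.0, -0.005], [0.744, 0.018, -0.668]]
scope pos [ 19.8 -23.8] 106.0
to (12, -28, 97) tool delta [12.2 -3.4 -0. ]
```

View pics/wrist17.png

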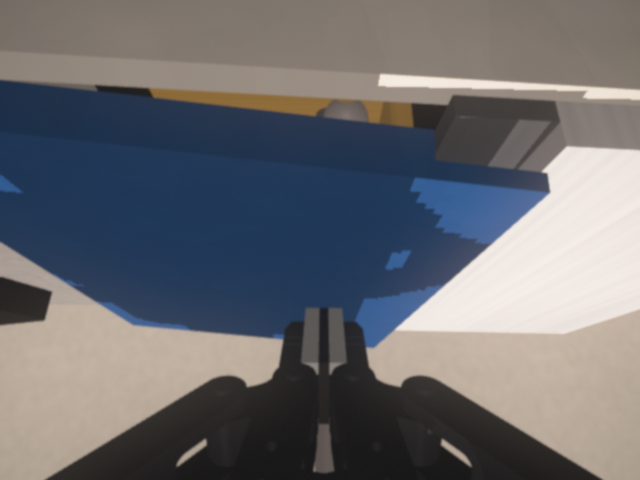

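Request:
carry_out(commands=[[[0, 5, 0, 4, 0], [0, 5, 0, 4, 0], [0, 4, 0, 4, 0], [0, 4, 0, 3, 0]]])

```text
time: 22.95
ee_pos: [571.8, 51.8, 97.9]
eef_rot: [-0.038, 2.271, 0.007]
ft_force: [-19.0, 1.9, 40.2]
opening: 0.005
```

```bash
python3 -c "
from h import *
s,_=rep();snap('wrist','wrist18.png')
"
```

```text
t 22.95 q [-0.098  0.219 -1.175 -0.689  0.093 -0.089] p [571.8  51.8  97.9] F [-19.    1.9  40.2] op 0.0
R cols x,y,z: [[-0.644, -0.026, -0.764], [-0.03, 1.0, -0.008], [0.764, 0.018, -0.645]]
scope pos [ 30.1 -23.1] 97.9
```

View pics/wrist18.png

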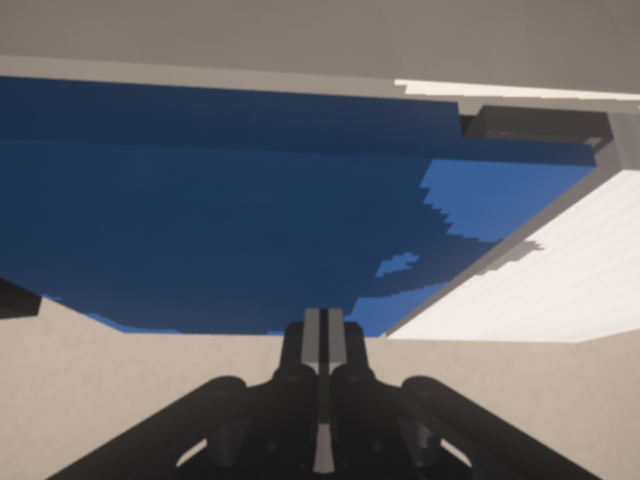

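Request:
carry_out(commands=[[[0, 4, 0, 6, 0], [0, 4, 0, 6, 0]]])

```text
time: 23.25
ee_pos: [585.8, 52.1, 97.5]
eef_rot: [-0.041, 2.247, 0.005]
ft_force: [-24.2, 3.0, 62.1]
opening: -0.002
```

```bash
python3 -c "
from h import *
s,_=rep();snap('wrist','wrist19.png')
"
```

```text
t 23.25 q [-0.095  0.254 -1.174 -0.748  0.092 -0.088] p [585.8  52.1  97.5] F [-24.2   3.   62.1] op -0.0
R cols x,y,z: [[-0.625, -0.028, -0.78], [-0.031, 0.999, -0.011], [0.78, 0.018, -0.626]]
scope pos [ 44. -22.] 97.5
```

Request:
carry_out(commands=[[[0, -4, 0, -10, 0], [0, 0, 0, -40, 0], [0, 0, 0, -50, 0], [0, 0, 0, -50, 0], [0, 0, 0, -50, 0], [0, 0, 0, -30, 0], [0, 0, 0, 0, 0]]])

```text
time: 24.18
ee_pos: [405.1, 47.9, 247.0]
eef_rot: [-0.04, 2.247, 0.002]
ft_force: [0.4, 0.5, 0.5]
opening: -0.001
```

```bash
python3 -c "
from h import *
s,_=rep();im=snap('wrist','wrist20.png');im=snap('side','side20.png')
cv2.imwrite('pics/side20z.png',cv2.resize(im['frame'][140:340,220:440],None,fx=3,fy=3,interpolation=2))
im=snap('scene','scene20.png')
cv2.imwrite('pics/scene20z.png',cv2.resize(im['frame'][170:320,260:460],None,fx=4,fy=4,interpolation=2))
"
```

```text
t 24.18 q [-0.214 -0.496 -1.065  0.122  0.181 -0.164] p [405.1  47.9 247. ] F [0.4 0.5 0.5] op -0.0
R cols x,y,z: [[-0.626, -0.028, -0.78], [-0.03, 0.999, -0.012], [0.779, 0.015, -0.626]]
scope pos [-136.1  -37.2] 247.0
```

View pics/wrist20.png

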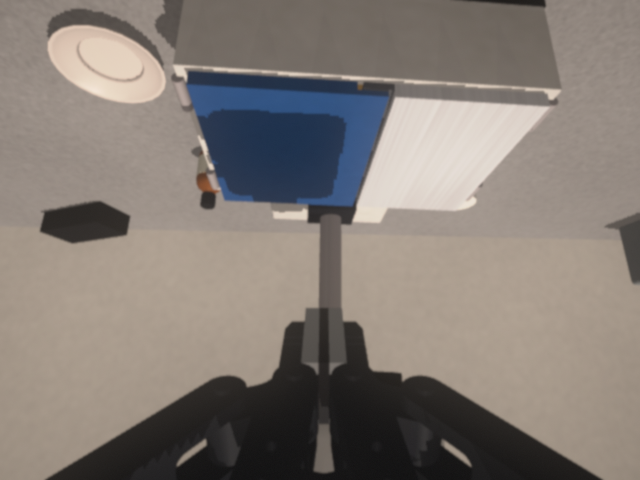

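View pics/side20z.png

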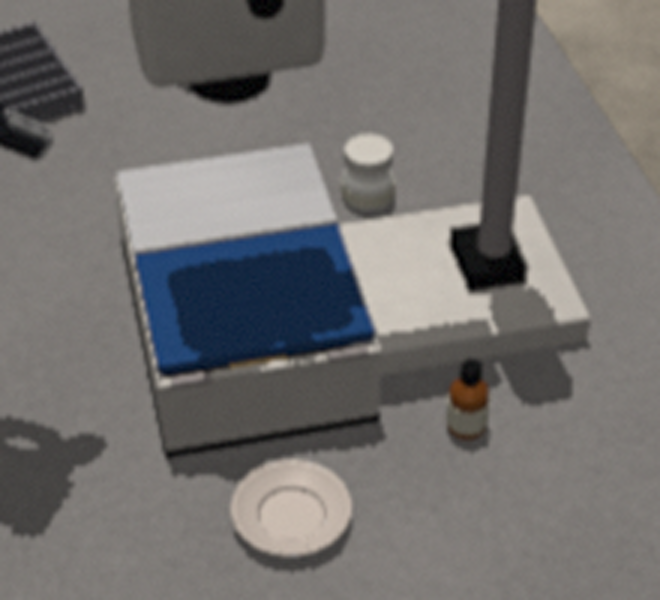

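View pics/scene20z.png

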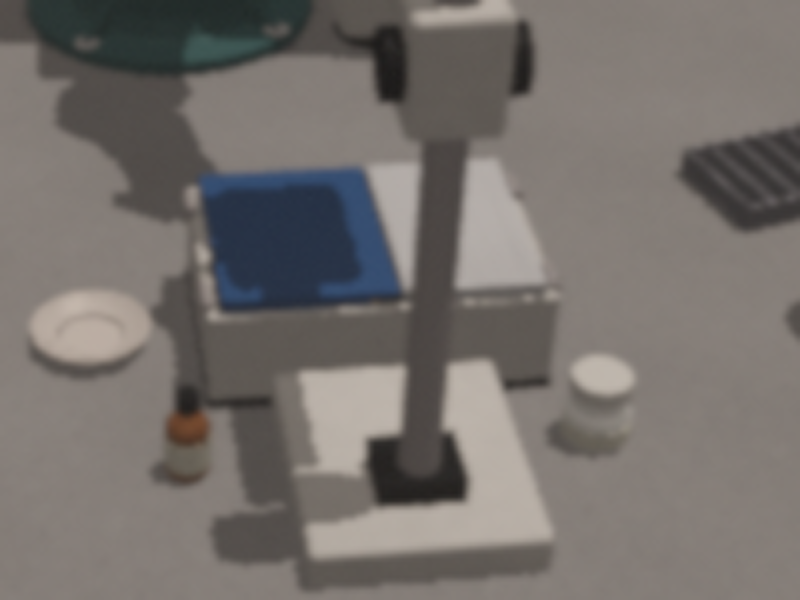

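```bash
python3 -c "
import cv2
a=cv2.imread('pics/wrist20.png')[55:125,165:565];cv2.imwrite('pics/w20z.png',cv2.resize(a,(800,420),interpolation=2))
a=cv2.imread('pics/side20.png')[210:300,255:355];cv2.imwrite('pics/s20z.png',cv2.resize(a,None,fx=6,fy=6,interpolation=2))
"
```

```text
(no output)
```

View pics/w20z.png

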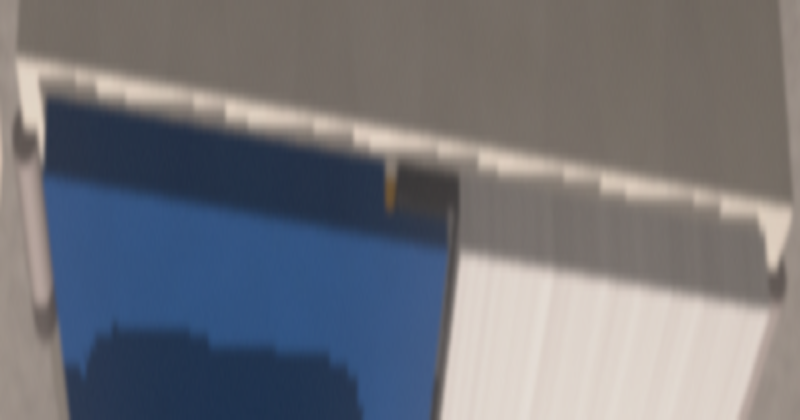

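View pics/s20z.png

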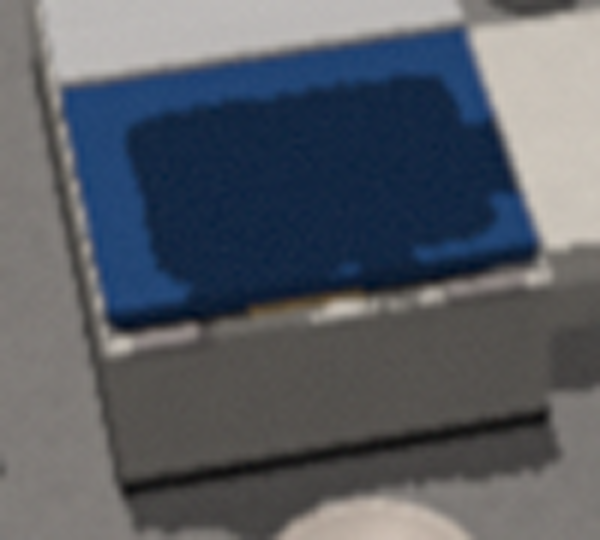

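Run:
```python
import cv2,numpy as np
a=cv2.imread('pics/wrist20.png').astype(float)
# top-face front edges: strongest brightness rise downward, after the dark band
def fit(c0,c1,off,ch):
    xs,ys=[],[]
    for c in range(c0,c1,3):
        col=a[:,c,ch];y0=int(84+off+(c-190)*.06);w=np.diff(col[y0-6:y0+8]);w=np.clip(w,0,None)
        k=w.argmax();s=slice(max(k-2,0),k+3);xs.append(c);ys.append(y0-6+.5+(np.arange(len(w))[s]*w[s]).sum()/w[s].sum())
    p=np.polyfit(xs,ys,1);r=np.array(ys)-np.polyval(p,xs);m=abs(r)<.7;p=np.polyfit(np.array(xs)[m],np.array(ys)[m],1);return p,m.mean(),np.std(r[m])
b=fit(195,375,0,0);w=fit(402,545,2,1)
print(b,w,'at 390:',np.polyval(b[0],390),np.polyval(w[0],390))
```

```text
(array([6.16183082e-02, 7.22385559e+01]), np.float64(1.0), np.float64(0.0687509808534804)) (array([6.19352105e-02, 7.20799919e+01]), np.float64(1.0), np.float64(0.06934755710729416)) at 390: 96.26969606922248 96.23472400699997
```

```bash
python3 -c "
from h import *
print(arm.sign_off())"
```

```text
the job is handed in; nothing more can be done
None
```

The bracket is tipped onto its long leg. The rebated leaf was shut first, then the blue flanged leaf over it, and the job was handed in at about 24 s.

To get under the low head, I raised the arm against its wrist joint's limit until the tool tilted about 45° forward. I then worked from the front with closed fingers: I pushed the bracket's top over, swept each leaf round by its outer face and pressed it down.

**Last checks:**
- **Bracket:** after the fall, and again before the leaves closed, the wrist pictures showed the short leg standing up and the long leg flat. I did not measure its angle.
- **Leaves:** each was pressed solid with about 60 N, and the tool stopped at the same height (about 97.5 mm) on both. In the last wrist image the fitted top edges of the two leaves lie on one line to within 0.04 pixel, so they are flush.
- **Surroundings:** the dish, dropper and jar look unmoved in the before-and-after pictures. I did not measure the other objects. No picture or force reading points to a touch on the head. At the end the gripper was clear of everything.

**What was less clean:**
- **Force spike:** there was a brief 85 N reading in free air when the wrist joint reached its limit. It was gone at the next reading.
- **Joint limits:** joint 3 worked very close to its lower limit (-1.177 against -1.18) while pressing.
- **Scope position:** my first scope pose was off by up to about 9 mm between views. The wrist views, off by about 8 mm at most, confirmed it well enough to work from.

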